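Reset the tripped breaker on the bench power box

TASK

One of the three breakers on the recording bench's power box has tripped: its toggle stands halfway. Reset it: press that toggle firmly against its off stop (the red end) and hold it there a moment so that the latch catches, then throw it fully on (the green end) and let go. Don't force the toggle at either end, leave the other two breakers on, and don't disturb the things lying around.

Things in the scene. Friction and masses are not known exactly. Their poses are not given: they have to be found in the camera images.
- box: Fixed grey power box, 160 (x) by 284 (y) by 60 mm high. Origin: centre of its underside, on the bench. Its x axis points away from the robot (yaw within 0.35 rad). On its flat lid are three breakers in a row along its y, 80 mm apart, the middle one at the lid's centre; which breaker sits in which place varies.
- breaker_a: The breaker that has tripped: a fixed black frame 80 (x) by 36 (y) by 4 mm high on the box's lid, with a white toggle, a red mark at its -x end (off) and a green mark at its +x end (on). Origin: centre of its underside, on the lid; axes as the box's.
- pivot_a (a point): Middle of breaker_a's slot, 4 mm above the lid. The toggle's pivot is at this height but up to 12 mm to +x or -x of this point (not reported). The toggle: round bat handle 12 mm thick, 15 mm ball end centred 55 mm from the pivot, swinging about the frame's y axis. Moving it takes 0.05 to 0.13 N m (most into off), 2 to 5 N at 26 mm above the pivot; it stays where left.
- toggle_a (a joint): Toggle angle of breaker_a, rad: 0 at the off stop, 0.9 at the on stop; starts at 0.35 to 0.55 (tripped). Its lean from vertical towards +x is this value minus 0.45. Both stops are hard. The block that carries the toggle and its stops is clamped somewhere along the slot and does not move.
- off_a (a point): Centre of breaker_a's red mark, 31 mm to -x of the slot's middle: the off end. The latch catches only when the toggle is held against the off stop by the fingers with at least 11 N for 0.3 s. More than 18 N from the fingers damages this breaker, at either stop.
- breaker_b: Another breaker of the same build, switched on. Leave it on. Origin: centre of its frame's underside, on the lid.
- toggle_b (a joint): Angle of breaker_b's toggle, rad, 0 off to 0.9 on; starts on.
- breaker_c: Another breaker of the same build, switched on. Leave it on. Origin: centre of its frame's underside, on the lid.
- toggle_c (a joint): Angle of breaker_c's toggle, rad, 0 off to 0.9 on; starts on.
- sensor: Bystander: loose round orange sensor board, 54 mm across and 12 mm high, on the bench beside the box. Origin: centre of its underside.
- jar: Bystander: loose jar with a blue lid, 60 mm across and 75 mm high, on the bench beside the box. Origin: centre of its underside.
- driver: Bystander: loose screwdriver, 170 mm long, lying on the bench on the robot's side of the box. Origin: middle of its underside.

How it is judged:
By the outcome, as a careful person would: the job done as asked, in the order asked, and still so for the second after the job is handed in, with the robot touching nothing.
It also fails if it takes over 67 s, if anything falls off the work surface, if the arm or the gripper's body presses on something with over 40 N, if the wrist force passes 120 N, or if a joint passes its speed limit or range.

ROBOT

A 6-joint arm with a two-finger parallel gripper is mounted at the origin on the work surface. World frame = base frame: x ahead of the robot, y to its left, z up, the work surface at z = 0. Lengths are in mm, angles in rad, forces in N, time in s.
With the tool pointing down it reaches from about 375 to 900 mm from the base axis. Payload 3.1 kg.
Tool frame: the origin (TCP) lies midway between the tips of the shut fingers; the grasp point (between the pads) lies 19 mm behind it; z points along the fingers, x is the direction in which the jaws open and shut, and the axes are right-handed (so a half turn about z gives the same grasp; the last joint's range is limited). The gripper opens to 87 mm and grips with 3 to 60 N. Pads are 19 mm wide; open, the fingers measure 117 mm over their backs; the gripper's body (75 mm by 190 mm) begins 51 mm behind the grasp point.
Start: joints at [0.952, 0.527, 1.433, -0, 1.181, -0.178], TCP at [266.622, 565.251, 189.048] pointing down, gripper open.
Joint ranges: [-3.08, 3.08], [-0.75, 2.2], [0.22, 2.44], [-1.43, 4.57], [0, 2.65], [-2.85, 2.85]. Speed limits (rad/s): [2.79, 2.79, 3.14, 3.14, 3.14, 3.14].

INTERFACE

Orientations are given as [roll, pitch, yaw] about the fixed x, y, z axes, in that order (R = Rz(yaw) Ry(pitch) Rx(roll)).
In Python, from station import env gives the robot as it stands. The module is installed in compiled form; this text tells all that it offers.
- The arm moves only by the tool move_arm, never from a script. Its argument "steps" is a list that holds one entry, the list of rows, each a list of 6 numbers: the shift along the tool's x, y, z in cm, then the turn, a rotation vector about the tool's x, y, z in degrees. In form: [[[x, y, z, rx, ry, rz], ...]]. A call has exactly 10 rows; each row shifts and turns the commanded pose from where the row before left it, along the tool's axes as they then stand; what a row does not reach is not made up. A row lasts 1/10 s, in which the tool goes at most 50 mm and 8.59 degrees, less where a joint would pass 70% of its speed; a pose out of reach is approached as far as the arm can. A call with a gripper value outside its range is refused whole. "jaw" is the gripper command: -1 is fully open, 1 is shut, values between are in proportion, set as the call begins (left out, the last holds). The fingers move at their own pace and stop on an object; "squeeze" is the grip in N (left out, the last holds). Time passes only in rows, so rows that do not move let the fingers close, or fill a call up. It gives the time, the measured TCP pose, the force and the opening at its end, in the units of the state.
- env.observe(): the state, without advancing time (a new reading comes with each control period).
- env.read_camera(name): name is "side" or "top"; returns a dict with "pixels" (384x512x3 uint8, blue, green, red), "camera_matrix" (3x3 intrinsics, pixels), "xyz" and "orientation" of the camera in the world. Camera axes: x right, y up, looking along -z (the intrinsics and any distortion apply to the point x, -y, -z); pixel columns grow to the right and rows downward; lengths in mm; the calibration is good to about 2 mm. A picture is of the moment at which its call begins. There is no depth.
- env.close_job(): hands the job in, once; it reports no verdict.
Trained networks look in the newest picture that a camera, given by its name, has taken for a name from the list of things; names that differ only in an ending like _2 or _b are one class to them, and where a whole thing is asked for, a point or a joint stands for the part that bears it (a point fixed in the world has none). Each returns a list of dicts, best first, with "p" (0 to 1); they miss things now and then, are a little off and sometimes report something else, mostly with a low value. They report only what shows in the picture. A call takes as long as a camera call.
- env.recognise(camera, name): "box" ([left, top, width, height] in pixels, round what is visible of it).
- env.tip_of(camera, name): "centre" ([column, row] in pixels: a listed point, or the origin of a listed thing).
The state is a dict: "time_s": time; "joint_positions": joint angles; "qvel": joint speeds; "joint_efforts": joint torques, N m; "tool_pos": TCP position; "orientation": TCP orientation; "force": force on the tool from outside, world axes, zero at the start; "ft_torque": the same for the moment, N m; "gripper_width": finger opening in mm.
Only numpy, scipy, OpenCV 4.12 (cv2) and the standard library are available. Lean on these libraries where they do the work, as an engineer would, in place of code of your own. Each camera call takes 0.05 s, during which the arm holds its last target.

## Working session

There is one attempt and no reset: what is moved stays moved. The work goes in short steps, Python scripts to look and compute and a tool call to move; the robot and the scene stay as the last step left them, time stands still between calls to the robot, and variables do not carry over. Pictures are saved under pics/ and viewed, and the job is handed in when it is done.

Besides the shell and the picture viewer there is one more tool, called after "Call:" as name(argument=value, ...) on one line, values as JSON. move_arm: Moves the arm, as the interface text tells. Its arguments: {"type":"object","properties":{"steps":{"type":"array"},"jaw":{"type":"number"},"squeeze":{"type":"number"}},"required":["steps"]}

```bash
mkdir -p pics; cat > h.py <<'E'
from station import env
import numpy as np, cv2
from scipy.spatial.transform import Rotation as R
def cam(n):
    c=env.read_camera(n); return c
def ray(c,uv):
    K=np.array(c["camera_matrix"]); 
    d=np.linalg.inv(K)@np.array([uv[0],uv[1],1.]); d=np.array([d[0],-d[1],-d[2]])
    o=c["orientation"]; M=R.from_euler('xyz',o).as_matrix() if len(np.ravel(o))==3 else np.array(o).reshape(3,3)
    return np.array(c["xyz"],float),M@d
def atz(c,uv,z):
    p,d=ray(c,uv); return p+d*(z-p[2])/d[2]
def proj(c,X):
    o=c["orientation"]; M=R.from_euler('xyz',o).as_matrix() if len(np.ravel(o))==3 else np.array(o).reshape(3,3)
    q=M.T@(np.array(X,float)-np.array(c["xyz"])); v=np.array(c["camera_matrix"])@np.array([q[0],-q[1],-q[2]]); return v[:2]/v[2]
E
python3 - <<'E'
from h import *
for n in ("top","side"):
    c=cam(n); print({k:v for k,v in c.items() if k!="pixels"})
    cv2.imwrite(f"pics/{n}0.png",c["pixels"])
    for t in ("box","breaker_a","pivot_a","toggle_a","off_a","sensor","jar","driver"):
        for f in ("recognise","tip_of"):
            try:
                r=getattr(env,f)(n,t); print(n,t,f,[(np.round(x.get("box",x.get("centre")),1).tolist(),round(x["p"],2)) for x in r][:4])
            except Exception as e: print(n,t,f,e)
print(env.observe())
E
```

```text
{'camera_matrix': array([[482.52969205,   0.        , 262.0228878 ],
       [  0.        , 482.52969205, 191.83842883],
       [  0.        ,   0.        ,   1.        ]]), 'xyz': array([ 359.21874382,   11.64459972, 1069.9146476 ]), 'orientation': array([ 0.19927923,  0.01057067, -1.57895966])}
top box recognise [([222.0, 144.6, 138.5, 85.9], 0.62)]
top box tip_of [([286.8, 193.3], 0.82)]
top breaker_a recognise [([244.0, 155.2, 19.0, 42.3], 0.86), ([281.4, 166.4, 20.5, 41.5], 0.81), ([320.9, 171.0, 19.2, 36.1], 0.55)]
top breaker_a tip_of [([255.8, 178.3], 0.94), ([289.5, 184.8], 0.62)]
top pivot_a recognise [([283.9, 164.9, 20.4, 40.3], 0.86)]
top pivot_a tip_of [([290.4, 186.5], 0.87)]
top toggle_a recognise [([254.1, 159.2, 5.0, 16.4], 0.69), ([290.0, 173.9, 4.2, 11.1], 0.51)]
top toggle_a tip_of it knows: box, breaker, driver, jar, off, pivot, sensor
top off_a recognise [([283.4, 165.2, 16.2, 39.3], 0.57)]
top off_a tip_of [([292.2, 198.7], 0.68)]
top sensor recognise [([196.3, 158.5, 20.3, 26.6], 0.58)]
top sensor tip_of [([207.3, 172.5], 0.88)]
top jar recognise [([379.9, 167
[... 1486 characters left out ...]
.1, 204.3], 0.61)]
{'time_s': 1.6, 'joint_positions': array([ 9.51477539e-01,  5.27525628e-01,  1.43268443e+00,  6.62881434e-06,
        1.18137168e+00, -1.78484170e-01]), 'qvel': array([ 0.00093033, -0.00193462,  0.0004335 , -0.00131095, -0.00145199,
        0.00103009]), 'joint_efforts': array([ 3.86970751e-04, -4.40011418e+01, -1.76979446e+01,  6.34220336e-02,
        5.06204995e-02, -7.52435607e-07]), 'tool_pos': array([266.64287659, 565.25999256, 189.03760386]), 'orientation': array([-3.14158856e+00, -1.18331686e-05,  1.12995919e+00]), 'force': array([ 0.37518048, -0.70473883,  0.32102351]), 'ft_torque': array([ 0.02903438, -0.04318475,  0.01751011]), 'gripper_width': 86.47340850943543}
```

```bash
python3 - <<'E'
import cv2
a=cv2.imread("pics/top0.png");b=cv2.imread("pics/side0.png")
cv2.imwrite("pics/t1.png",cv2.resize(a[130:270,180:430],None,fx=3.2,fy=3.2,interpolation=cv2.INTER_CUBIC))
cv2.imwrite("pics/s1.png",cv2.resize(b[80:290,180:350],None,fx=2.8,fy=2.8,interpolation=cv2.INTER_CUBIC))
E
```

```text
(no output)
```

View pics/t1.png

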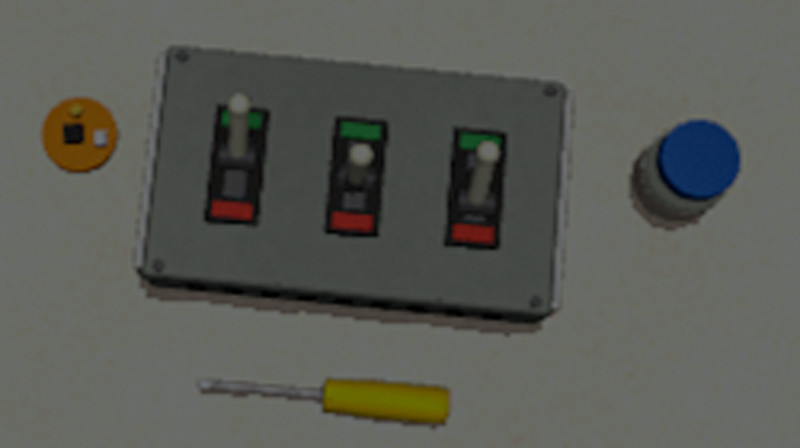

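View pics/s1.png

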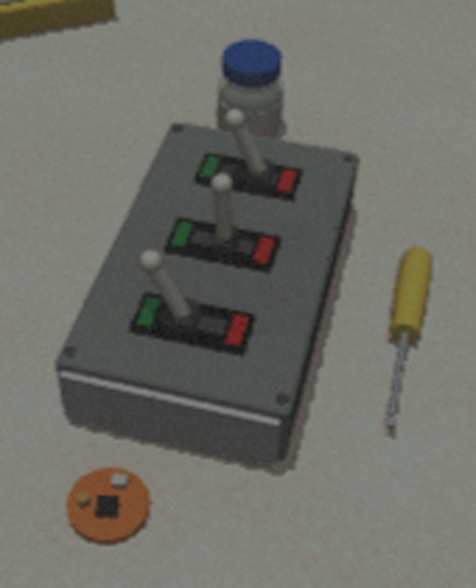

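View pics/side0.png

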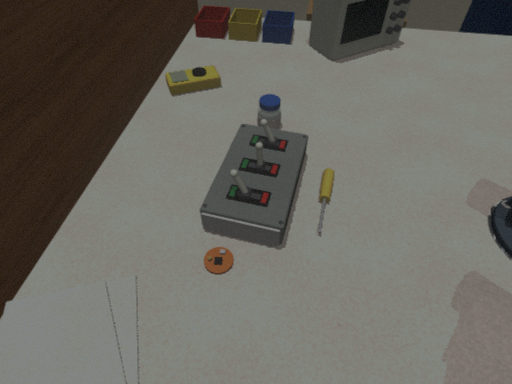

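```bash
cat > fit.py <<'E'
from h import *
from scipy.optimize import least_squares
env_c={}
def blobs(c,col,roi):
    im=c["pixels"].astype(int); b,g,r=im[...,0],im[...,1],im[...,2]
    m=((r>g*1.8)&(r>b*1.8)&(r>40)) if col=="red" else ((g>r*1.5)&(g>b*1.3)&(g>35))
    M=np.zeros_like(m);x0,y0,x1,y1=roi;M[y0:y1,x0:x1]=m[y0:y1,x0:x1]
    n,l,s,ce=cv2.connectedComponentsWithStats(M.astype(np.uint8),connectivity=8)
    return [(ce[i].round(2).tolist(),int(s[i,4])) for i in range(1,n) if s[i,4]>8]
if __name__=="__main__":
    rois={"top":(225,140,360,225),"side":(205,120,312,235)}
    C={n:cam(n) for n in rois}
    obs=[]
    for n in rois:
        for col in("red","green"):
            bl=blobs(C[n],col,rois[n]); print(n,col,bl)
            if n=="side": bl=sorted(bl,key=lambda t:-t[0][1])
            else: bl=sorted(bl,key=lambda t:t[0][0])
            if len(bl)==3:
                for k,b in enumerate(bl): obs.append((n,col,k,b[0]))
    def P(p,col,k):
        s=-31 if col=="red" else 31
        yy=80*(1-k); c,si=np.cos(p[2]),np.sin(p[2])
        return np.array([p[0]+c*s-si*yy,p[1]+si*s+c*yy,64])
    for use in (["top"],["side"],["top","side"]):
        f=lambda p:np.concatenate([(proj(C[n],P(p,col,k))-uv) for n,col,k,uv in obs if n in use])
        r=least_squares(f,[450,-40,0],x_scale=[100,100,1],loss="soft_l1"); print(use,r.x.round(3),np.abs(r.fun).max().round(2)); print(f(r.x).reshape(-1,2).round(1).tolist())
    np.save("box.npy",r.x)
E
python3 fit.py
```

```text
top red [([252.04, 195.19], 74), ([289.53, 198.82], 79), ([327.42, 202.47], 77)]
top green [([250.0, 166.5], 14), ([259.27, 167.0], 22), ([292.04, 170.43], 68), ([328.35, 173.39], 49)]
side red [([281.91, 144.2], 44), ([273.63, 168.7], 57), ([264.12, 197.4], 68)]
side green [([254.46, 139.2], 35), ([244.57, 162.96], 47), ([232.61, 190.74], 54)]
['top'] [ 5.77583e+02 -4.10620e+01 -1.08000e-01] 0.11
[[0.0, 0.0], [0.1, 0.0], [-0.1, -0.0]]
['side'] [ 5.77218e+02 -3.92120e+01 -1.08000e-01] 0.26
[[-0.0, 0.1], [0.1, 0.1], [0.1, -0.3], [-0.0, 0.1], [-0.2, 0.1], [0.1, -0.3]]
['top', 'side'] [ 5.77382e+02 -4.00650e+01 -1.06000e-01] 0.55
[[-0.4, 0.2], [-0.4, 0.1], [-0.5, 0.0], [0.0, -0.2], [0.1, -0.3], [-0.0, -0.5], [0.1, -0.2], [-0.2, -0.2], [-0.0, -0.5]]
```

Call:
move_arm(steps=[[[0,0,0,0,0,7.08],[0,0,0,0,0,7.08],[0,0,0,0,0,7.08],[0,0,0,0,0,7.08],[0,0,0,0,0,7.08],[0,0,0,0,0,7.08],[0,0,0,0,0,7.08],[0,0,0,0,0,7.08],[0,0,0,0,0,7.08],[0,0,0,0,0,7.08]]], jaw=-0.38)

```text
time_s: 2.7
tool_pos: [266.6, 565.2, 189.0]
orientation: [3.142, 0.0, -0.111]
force: [-0.6, -0.0, 1.0]
gripper_width: 60.1
```

```bash
cat > tog.py <<'E'
from h import *
from scipy.optimize import least_squares
p=np.load("box.npy")
T=(292.5,178.1);S=(259.3,145.)
def ball(s,a,L=55):
    x=s+L*np.sin(a-.45); z=64+L*np.cos(a-.45); c,si=np.cos(p[2]),np.sin(p[2]); return [p[0]+c*x,p[1]+si*x,z]
import pickle
C={n:cam(n) for n in("top","side")}
# per-camera residual shift: correct each camera by red/green marks fit
for cs in (("top",),("side",),("top","side")):
    f=lambda v:np.concatenate([proj(C[n],ball(*v))-u for n,u in(("top",T),("side",S)) if n in cs])
    r=least_squares(f,[0,.45],x_scale=[10,.2]);print(cs,r.x,r.fun.round(2))
o=env.observe();print(o["time_s"],o["tool_pos"],o["orientation"],o["gripper_width"],o["force"])
E
python3 tog.py
```

```text
('top',) [1.8143385  0.44999162] [-0.71 -0.06]
('side',) [2.97485318 0.4011266 ] [0. 0.]
('top', 'side') [1.00388706 0.44999397] [-0.75  0.33 -0.36 -0.09]
2.8 [266.64837735 565.26808139 189.06970488] [-3.14154092e+00 -1.29589606e-05 -1.05492026e-01] 60.33691783926261 [ 0.05211506 -0.0627364  -0.27890097]
```

Call:
move_arm(steps=[[[2.5,3.8,0,0,0,0],[2.5,3.8,0,0,0,0],[2.5,3.8,0,0,0,0],[2.5,3.8,0,0,0,0],[2.5,3.8,0,0,0,0],[2.5,3.8,0,0,0,0],[2.5,3.8,0,0,0,0],[2.5,3.8,0,0,0,0],[2.5,3.8,0,0,0,0],[2.5,3.8,0,0,0,0]]])

```text
time_s: 3.8
tool_pos: [475.9, 159.3, 189.3]
orientation: [-3.141, -0.001, -0.103]
force: [0.4, 1.3, -0.4]
gripper_width: 60.3
```

```bash
cat > rel.py <<'E'
from h import *
p=np.load("box.npy")
def rel(o):
    M=R.from_euler('xyz',o["orientation"]).as_matrix(); b=R.from_euler('z',p[2]).as_matrix()
    q=b.T@(np.array(o["tool_pos"])-[p[0],p[1],0])
    print("t",o["time_s"],"boxrel",q.round(2),"w",round(o["gripper_width"],1),"F box",(b.T@o["force"]).round(2),"yaw",o["orientation"][2])
    t=M.T@(np.array([p[0],p[1],0])+b@[2,0,0]-o["tool_pos"]); print("to go tool",t.round(1))
rel(env.observe())
E
python3 rel.py
```

```text
t 3.8 boxrel [-122.05  187.45  189.34] w 60.3 F box [ 0.21  1.35 -0.43] yaw -0.10270569325625267
to go tool [123.2 188.  189.4]
```

Call:
move_arm(steps=[[[2.48,3.78,0,0,0,0],[2.48,3.78,0,0,0,0],[2.48,3.78,0,0,0,0],[2.48,3.78,0,0,0,0],[2.48,3.78,0,0,0,0],[0,0,0,0,0,0],[0,0,0,0,0,0],[0,0,0,0,0,0],[0,0,0,0,0,0],[0,0,0,0,0,0]]])

```text
time_s: 4.8
tool_pos: [577.9, -38.6, 189.2]
orientation: [-3.141, 0.0, -0.103]
force: [-0.2, -0.7, 0.1]
gripper_width: 60.0
```

```bash
python3 rel.py; cat > pic.py <<'E'
from h import *
import sys
t=sys.argv[1]
a=cam("top")["pixels"];b=cam("side")["pixels"]
A=cv2.resize(a[130:235,220:360],(700,525),interpolation=cv2.INTER_CUBIC)
B=cv2.resize(b[90:230,190:320],None,fx=4,fy=4,interpolation=cv2.INTER_CUBIC)
for n,x in(("t",A),("s",B)): cv2.imwrite(f"pics/{t}{n}.png",np.clip(x.astype(float)*1.8,0,255).astype(np.uint8))
E
python3 pic.py over
```

```text
t 4.8 boxrel [  0.41   1.48 189.2 ] w 60.0 F box [-0.09 -0.75  0.07] yaw -0.10338745409269245
to go tool [  1.6   1.5 189.2]
```

View pics/overs.png

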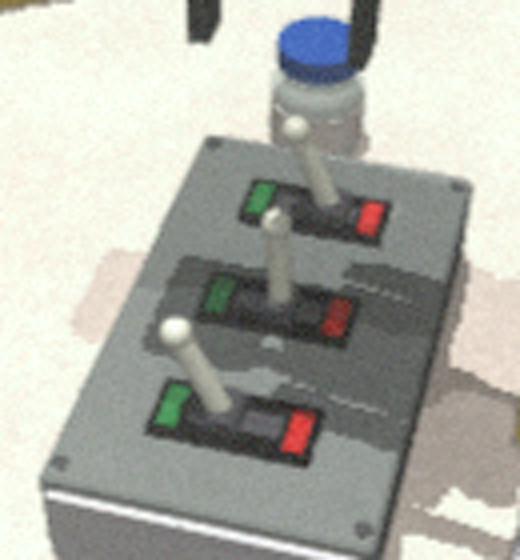

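View pics/overt.png

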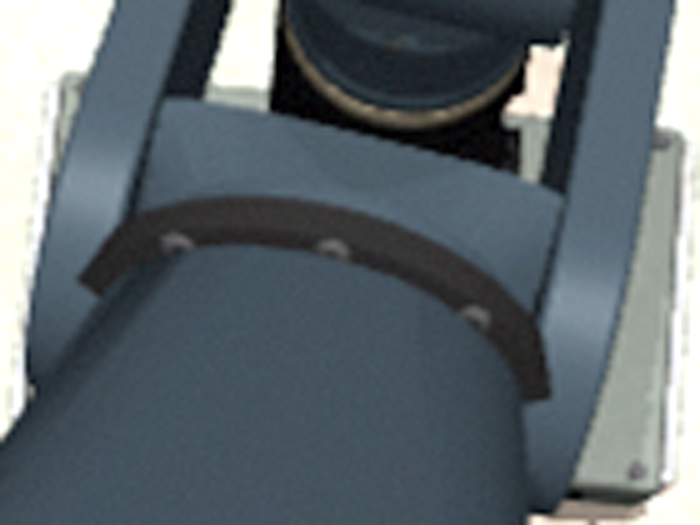

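Call:
move_arm(steps=[[[0.15,0.15,0.9,0,0,0],[0,0,1,0,0,0],[0,0,1,0,0,0],[0,0,1,0,0,0],[0,0,1,0,0,0],[0,0,1,0,0,0],[0,0,1,0,0,0],[0,0,1,0,0,0],[0,0,1,0,0,0],[0,0,1,0,0,0]]])

```text
time_s: 5.9
tool_pos: [579.9, -41.7, 89.2]
orientation: [3.142, -0.0, -0.106]
force: [0.7, -0.4, 0.1]
gripper_width: 59.8
```

```bash
python3 rel.py; python3 pic.py low
```

```text
t 5.9 boxrel [ 2.64 -1.36 89.24] w 59.8 F box [ 0.78 -0.29  0.11] yaw -0.10574798732441026
to go tool [-0.6 -1.4 89.2]
```

View pics/lows.png

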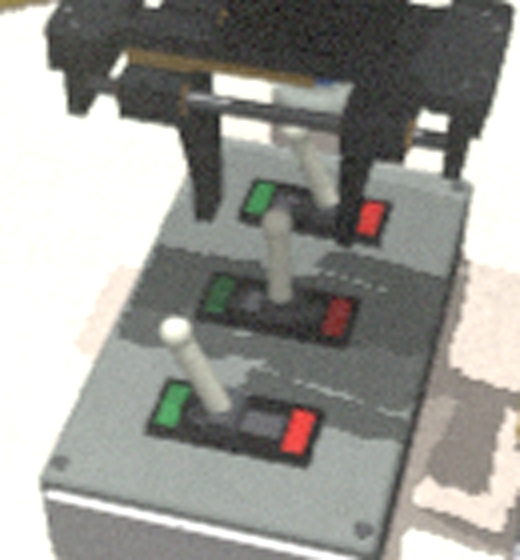

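```bash
python3 - <<'E'
from h import *
p=np.load("box.npy");c=cam("side");o=env.observe()
M=R.from_euler('xyz',o["orientation"]).as_matrix();t=np.array(o["tool_pos"]);print(t)
f=lambda X:((proj(c,X)-[190,90])*4).round(0)
for x in(-45,-30,30,45):
    for y in (-9.5,9.5): print("finger",x,y,f(t+M@[x,y,0]))
b=R.from_euler('z',p[2]).as_matrix()
for s in (-40,2,40): print(s,f(np.array([p[0],p[1],64])+b@[s,0,0]))
print("ball",f(np.array([p[0],p[1],119])+b@[2,0,0]), f(np.array([p[0],p[1],90])+b@[2,0,0]))
E
```

```text
[579.25240348 -41.51333746  89.20442838]
finger -45 -9.5 [357. 293.]
finger -45 9.5 [366. 267.]
finger -30 -9.5 [328. 287.]
finger -30 9.5 [336. 262.]
finger 30 -9.5 [210. 265.]
finger 30 9.5 [221. 240.]
finger 45 -9.5 [181. 260.]
finger 45 9.5 [192. 235.]
-40 [352. 317.]
2 [272. 302.]
40 [201. 288.]
ball [274. 219.] [273. 264.]
```

```bash
python3 - <<'E'
from h import *
c=cam("side");b=c["pixels"]
B=cv2.resize(b[60:180,180:330],None,fx=5,fy=5,interpolation=cv2.INTER_NEAREST)
cv2.imwrite("pics/z.png",np.clip(B.astype(float)*2.5,0,255).astype(np.uint8))
o=env.observe();print(o["tool_pos"],o["time_s"])
E
```

```text
[579.8252662  -41.65500251  89.8221583 ] 6.1
```

View pics/z.png

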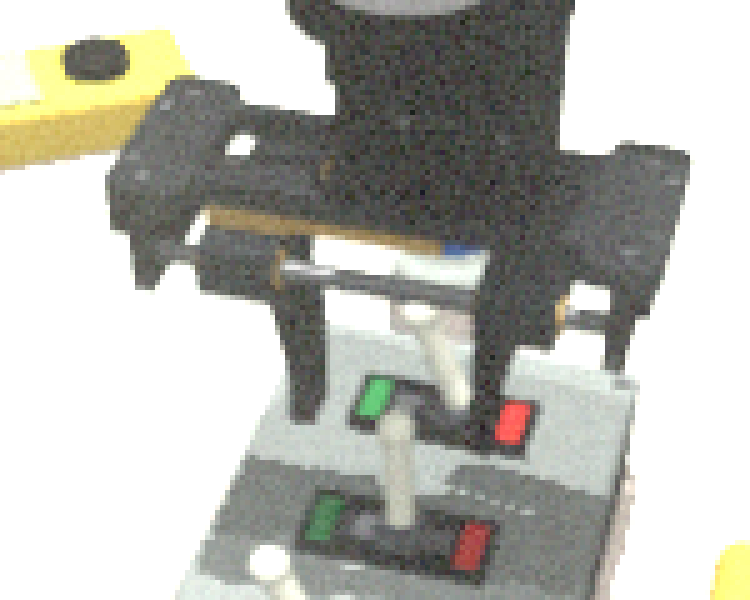

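```bash
python3 - <<'E'
from h import *
c=cam("top");b=c["pixels"]
B=cv2.resize(b[60:260,180:400],None,fx=3,fy=3,interpolation=cv2.INTER_NEAREST)
B=np.clip(B.astype(float)*2,0,255).astype(np.uint8)
for z in (90,160,250,350,450):
    u=(proj(c,[579.5,-41.6,z])-[180,60])*3; print(z,u); cv2.circle(B,tuple(int(v) for v in u),3,(0,0,255),-1)
cv2.imwrite("pics/z2.png",B)
E
```

```text
90 [335.20622239 363.10204629]
160 [340.60151138 339.27080084]
250 [348.82298211 302.95617766]
350 [360.22989062 252.57132583]
450 [375.07288631 187.00911521]
```

View pics/z2.png

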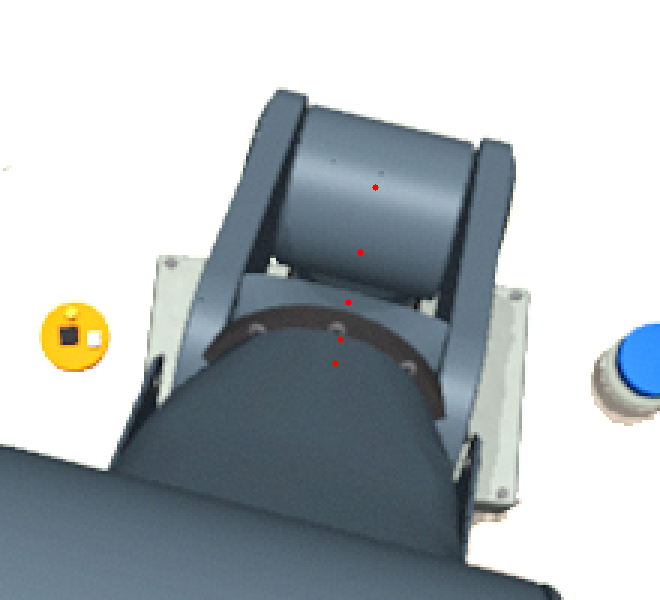

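```bash
python3 - <<'E'
from h import *
from scipy.optimize import brentq
c=cam("side");o=env.observe()
M=R.from_euler('xyz',o["orientation"]).as_matrix();t=np.array(o["tool_pos"])
f=lambda X:((proj(c,X)-[180,60])*5).round(0)
for x in(-95,95):
    for y in (-37.5,37.5): print("body",x,y,f(t+M@[x,y,-70]))
for x in (30,45,-30,-45):
  for y in(-9.5,0,9.5): print(x,y,[f(t+M@[x,y,-d]).tolist() for d in(0,19,29,38)])
E
```

```text
body -95 -37.5 [631. 447.]
body -95 37.5 [664. 318.]
body 95 -37.5 [114. 353.]
body 95 37.5 [182. 237.]
30 -9.5 [[310.0, 478.0], [309.0, 442.0], [309.0, 422.0], [309.0, 404.0]]
30 0 [[317.0, 463.0], [316.0, 426.0], [316.0, 407.0], [316.0, 389.0]]
30 9.5 [[323.0, 447.0], [323.0, 411.0], [323.0, 392.0], [322.0, 374.0]]
45 -9.5 [[274.0, 471.0], [273.0, 435.0], [272.0, 415.0], [271.0, 397.0]]
45 0 [[281.0, 456.0], [280.0, 420.0], [279.0, 400.0], [278.0, 382.0]]
45 9.5 [[288.0, 441.0], [287.0, 405.0], [286.0, 385.0], [285.0, 367.0]]
-30 -9.5 [[457.0, 506.0], [459.0, 470.0], [461.0, 450.0], [462.0, 432.0]]
-30 0 [[463.0, 490.0], [465.0, 454.0], [466.0, 434.0], [467.0, 416.0]]
-30 9.5 [[468.0, 474.0], [470.0, 438.0], [472.0, 419.0], [473.0, 401.0]]
-45 -9.5 [[494.0, 513.0], [498.0, 477.0], [499.0, 457.0], [501.0, 439.0]]
-45 0 [[500.0, 497.0], [503.0, 461.0], [504.0, 441.0], [506.0, 423.0]]
-45 9.5 [[505.0, 481.0], [508.0, 445.0], [510.0, 426.0], [511.0, 408.0]]
```

Call:
move_arm(steps=[[[-0.3,0,0,0,0,0],[-0.3,0,0,0,0,0],[-0.3,0,0,0,0,0],[-0.3,0,0,0,0,0],[-0.3,0,0,0,0,0],[-0.3,0,0,0,0,0],[-0.2,0,0,0,0,0],[-0.2,0,0,0,0,0],[-0.2,0,0,0,0,0],[-0.1,0,0,0,0,0]]])

```text
time_s: 7.2
tool_pos: [554.9, -39.0, 90.1]
orientation: [3.142, -0.0, -0.106]
force: [1.3, -0.4, -0.2]
gripper_width: 60.5
```

```bash
python3 rel.py; cat > z.py <<'E'
from h import *
import sys
b=cam("side")["pixels"]
B=cv2.resize(b[60:180,180:330],None,fx=5,fy=5,interpolation=cv2.INTER_CUBIC)
cv2.imwrite(f"pics/{sys.argv[1]}.png",np.clip(B.astype(float)*2.5,0,255).astype(np.uint8))
E
python3 z.py p1
```

```text
t 7.2 boxrel [-22.47  -1.36  90.06] w 60.5 F box [ 1.38 -0.22 -0.18] yaw -0.10570108170774639
to go tool [24.5 -1.3 90.1]
```

View pics/p1.png

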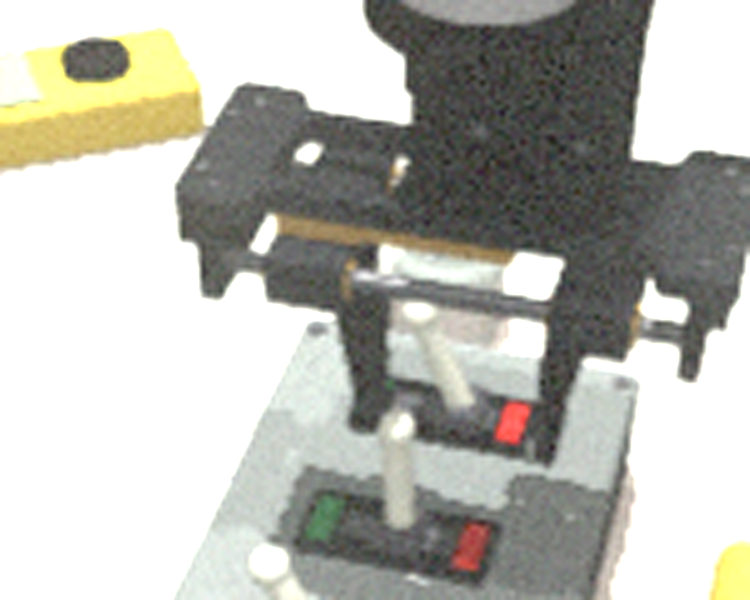

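Call:
move_arm(steps=[[[-0.1,0,0,0,0,0],[-0.1,0,0,0,0,0],[-0.1,0,0,0,0,0],[-0.1,0,0,0,0,0],[-0.1,0,0,0,0,0],[-0.1,0,0,0,0,0],[0,0,0,0,0,0],[0,0,0,0,0,0],[0,0,0,0,0,0],[0,0,0,0,0,0]]])

```text
time_s: 8.25
tool_pos: [549.3, -38.5, 90.2]
orientation: [3.141, -0.001, -0.106]
force: [2.3, 0.4, 3.2]
gripper_width: 60.2
```

```bash
python3 rel.py; python3 z.py p2
```

```text
t 8.25 boxrel [-28.13  -1.43  90.19] w 60.2 F box [2.28 0.62 3.21] yaw -0.10572913753450552
to go tool [30.1 -1.4 90.2]
```

View pics/p2.png

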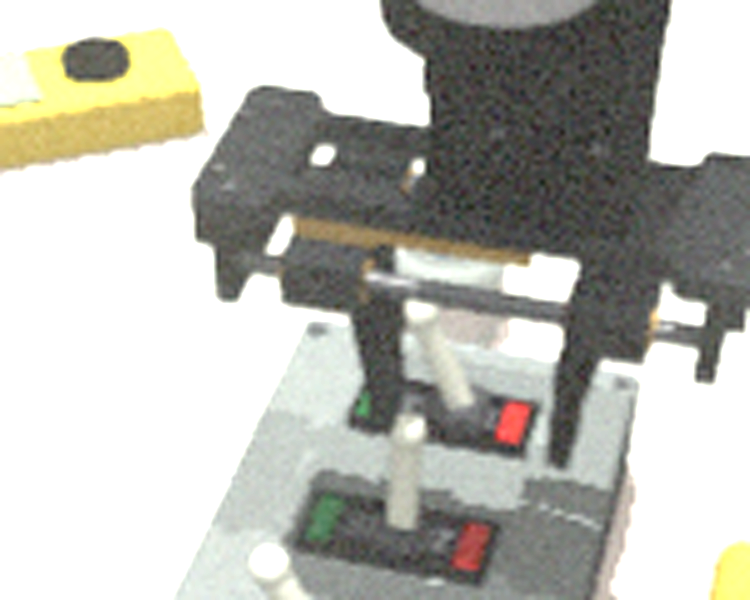

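Call:
move_arm(steps=[[[0.3,0,0,0,0,0],[0.3,0,0,0,0,0],[0.3,0,0,0,0,0],[0.1,0,0,0,0,0],[0,0,0.4,0,0,0],[0,0,0.4,0,0,0],[0,0,0.4,0,0,0],[0,0,0.3,0,0,0],[0,0,0,0,0,0],[0,0,0,0,0,0]]])

```text
time_s: 9.3
tool_pos: [558.9, -39.4, 74.9]
orientation: [-3.142, 0.0, -0.106]
force: [-0.2, 0.5, -0.5]
gripper_width: 60.0
```

```bash
python3 rel.py; python3 z.py p3
```

```text
t 9.3 boxrel [-18.47  -1.35  74.91] w 60.0 F box [-0.3   0.52 -0.5 ] yaw -0.1056887937607105
to go tool [20.5 -1.3 74.9]
```

View pics/p3.png

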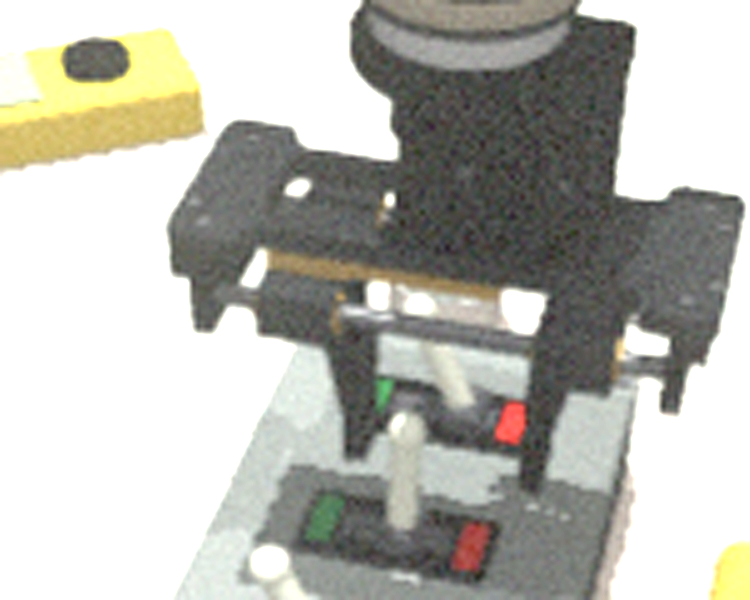

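Call:
move_arm(steps=[[[0,0,0.2,0,0,0],[0,0,0.2,0,0,0],[0,0,0.2,0,0,0],[0,0,0.2,0,0,0],[0,0,0.2,0,0,0],[0,0,0.2,0,0,0],[0,0,0,0,0,0],[0,0,0,0,0,0],[0,0,0,0,0,0],[0,0,0,0,0,0]]])

```text
time_s: 10.35
tool_pos: [559.0, -39.5, 63.1]
orientation: [3.142, -0.0, -0.106]
force: [0.9, -0.2, -0.1]
gripper_width: 59.7
```

```bash
python3 rel.py; python3 z.py p4
```

```text
t 10.35 boxrel [-18.31  -1.37  63.13] w 59.7 F box [ 0.92 -0.11 -0.06] yaw -0.10573178226529256
to go tool [20.3 -1.4 63.1]
```

View pics/p4.png

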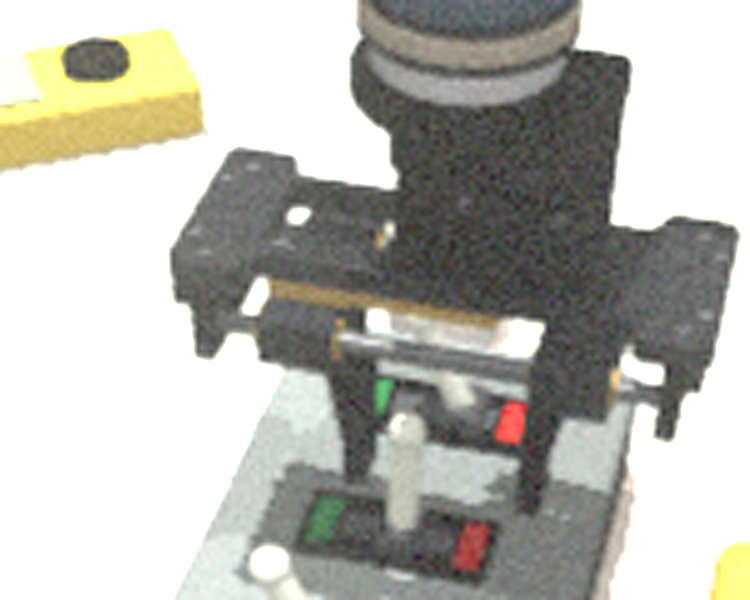

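Call:
move_arm(steps=[[[-0.1,0,0,0,0,0],[-0.1,0,0,0,0,0],[-0.1,0,0,0,0,0],[-0.1,0,0,0,0,0],[-0.1,0,0,0,0,0],[-0.1,0,0,0,0,0],[-0.1,0,0,0,0,0],[-0.1,0,0,0,0,0],[0,0,0,0,0,0],[0,0,0,0,0,0]]])

```text
time_s: 11.4
tool_pos: [551.6, -38.7, 63.1]
orientation: [3.142, -0.001, -0.106]
force: [1.5, 0.8, -0.1]
gripper_width: 60.2
```

```bash
python3 rel.py; python3 z.py p5
```

```text
t 11.4 boxrel [-25.77  -1.42  63.12] w 60.2 F box [ 1.43  0.92 -0.11] yaw -0.10575603135038714
to go tool [27.7 -1.4 63.2]
```

View pics/p5.png

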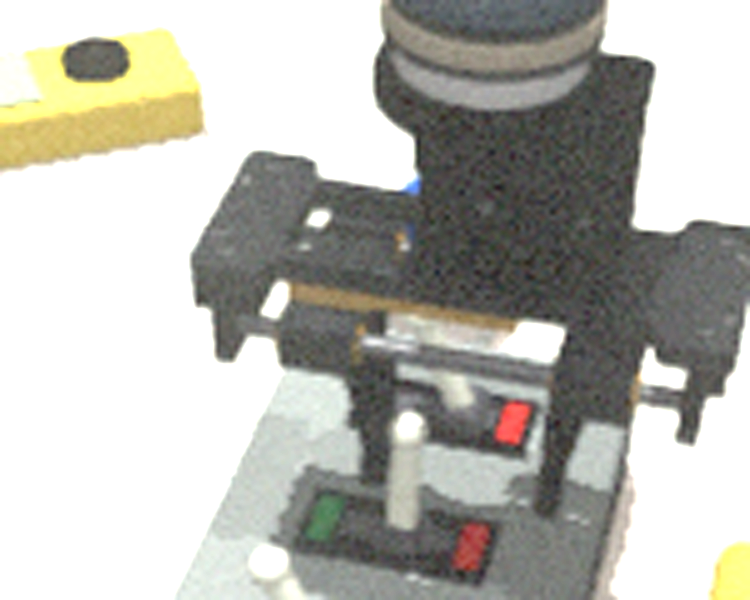

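Call:
move_arm(steps=[[[-0.1,0,0,0,0,0],[-0.1,0,0,0,0,0],[-0.1,0,0,0,0,0],[-0.1,0,0,0,0,0],[0,0,0,0,0,0],[0,0,0,0,0,0],[0,0,0,0,0,0],[0,0,0,0,0,0],[0,0,0,0,0,0],[0,0,0,0,0,0]]])

```text
time_s: 12.45
tool_pos: [547.3, -38.3, 63.2]
orientation: [3.141, -0.001, -0.106]
force: [3.7, -0.6, 1.4]
gripper_width: 60.3
```

```bash
python3 rel.py; python3 z.py p6
```

```text
t 12.45 boxrel [-30.06  -1.44  63.24] w 60.3 F box [ 3.7  -0.21  1.41] yaw -0.10570867498641312
to go tool [32.  -1.4 63.3]
```

View pics/p6.png

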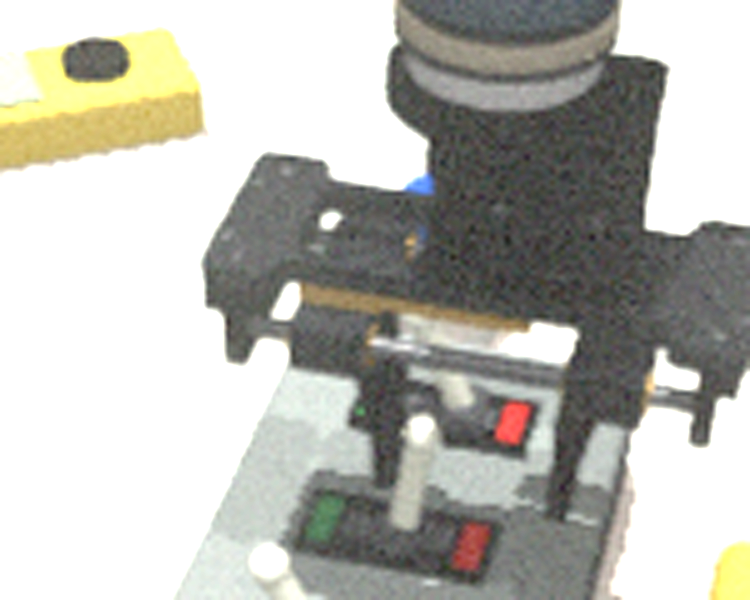

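Call:
move_arm(steps=[[[-0.1,0,0,0,0,0],[-0.1,0,0,0,0,0],[-0.1,0,0,0,0,0],[-0.05,0,0,0,0,0],[0,0,0,0,0,0],[0,0,0,0,0,0],[0,0,0,0,0,0],[0,0,0,0,0,0],[0,0,0,0,0,0],[0,0,0,0,0,0]]])

```text
time_s: 13.5
tool_pos: [543.4, -37.8, 63.0]
orientation: [-3.142, 0.0, -0.106]
force: [2.1, -0.2, 2.0]
gripper_width: 60.0
```

```bash
python3 rel.py; python3 z.py p7
```

```text
t 13.5 boxrel [-34.04  -1.34  63.04] w 60.0 F box [2.1  0.03 1.99] yaw -0.10564077328592036
to go tool [36.1 -1.3 63. ]
```

View pics/p7.png

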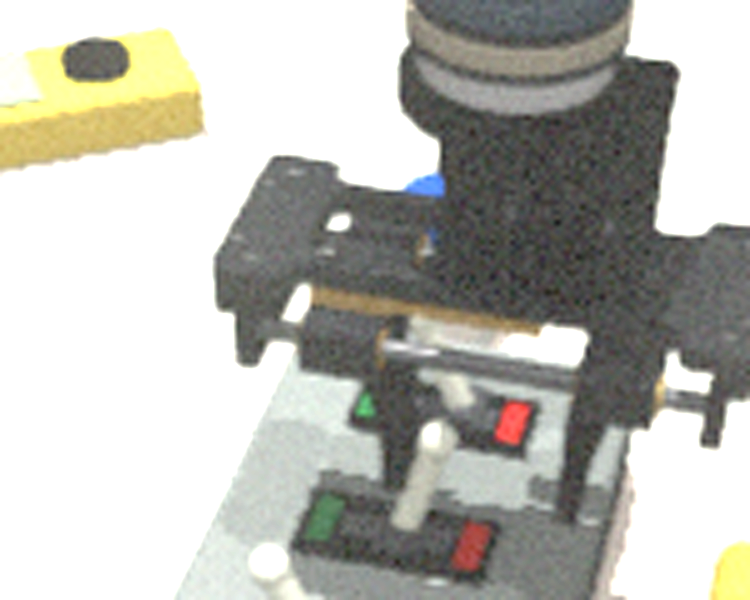

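Call:
move_arm(steps=[[[-0.1,0,0,0,0,0],[-0.1,0,0,0,0,0],[-0.05,0,0,0,0,0],[0,0,0,0,0,0],[0,0,0,0,0,0],[0,0,0,0,0,0],[0,0,0,0,0,0],[0,0,0,0,0,0],[0,0,0,0,0,0],[0,0,0,0,0,0]]])

```text
time_s: 14.55
tool_pos: [540.9, -37.5, 63.0]
orientation: [-3.142, 0.0, -0.106]
force: [2.5, -0.9, 1.0]
gripper_width: 60.1
```

```bash
cat > av.py <<'E'
from rel import *
import sys
F=[]
b=R.from_euler('z',p[2]).as_matrix()
for i in range(int(sys.argv[1])): F.append(b.T@env.observe()["force"]); cam("side")
F=np.array(F);print("avgF",F.mean(0).round(2),"sd",F.std(0).round(2),"norm",np.linalg.norm(F.mean(0)).round(2))
E
python3 av.py 6; python3 z.py p8
```

```text
t 14.55 boxrel [-36.53  -1.35  62.99] w 60.1 F box [ 2.54 -0.65  0.96] yaw -0.10567859303888016
to go tool [38.5 -1.3 63. ]
avgF [ 3.03 -0.54  0.76] sd [0.25 0.26 0.43] norm 3.17
```

View pics/p8.png

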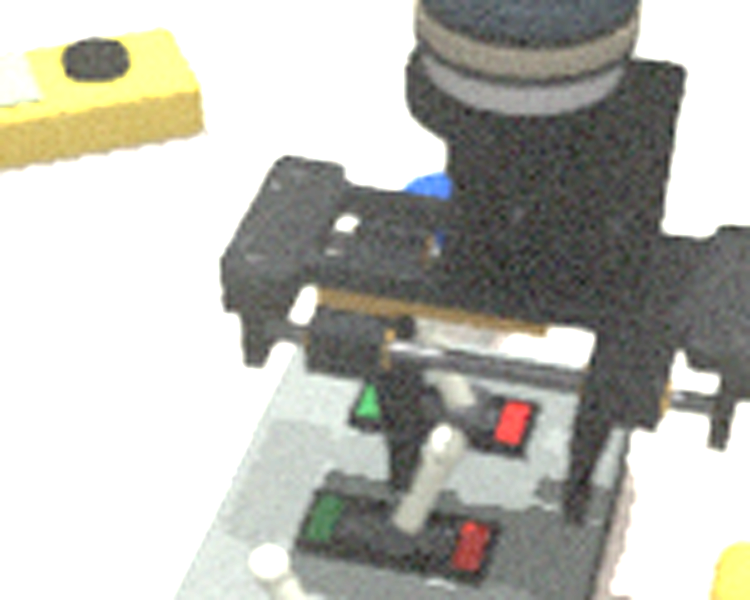

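Call:
move_arm(steps=[[[-0.05,0,0,0,0,0],[-0.05,0,0,0,0,0],[-0.05,0,0,0,0,0],[0,0,0,0,0,0],[0,0,0,0,0,0],[0,0,0,0,0,0],[0,0,0,0,0,0],[0,0,0,0,0,0],[0,0,0,0,0,0],[0,0,0,0,0,0]]])

```text
time_s: 15.9
tool_pos: [539.6, -37.4, 63.0]
orientation: [3.142, 0.0, -0.106]
force: [4.8, 0.1, -0.1]
gripper_width: 60.0
```

```bash
python3 av.py 3
```

```text
t 15.9 boxrel [-37.89  -1.35  63.04] w 60.0 F box [ 4.72  0.61 -0.12] yaw -0.10564300786572689
to go tool [39.9 -1.3 63. ]
avgF [ 4.41  0.42 -0.99] sd [0.57 0.37 0.62] norm 4.54
```

Call:
move_arm(steps=[[[-0.05,0,0,0,0,0],[0,0,0,0,0,0],[0,0,0,0,0,0],[0,0,0,0,0,0],[0,0,0,0,0,0],[0,0,0,0,0,0],[0,0,0,0,0,0],[0,0,0,0,0,0],[0,0,0,0,0,0],[0,0,0,0,0,0]]])

```text
time_s: 17.05
tool_pos: [539.0, -37.3, 63.0]
orientation: [3.142, 0.0, -0.106]
force: [3.2, -0.6, -0.4]
gripper_width: 59.7
```

```bash
python3 av.py 3;python3 z.py p9
```

```text
t 17.05 boxrel [-38.41  -1.36  63.04] w 59.7 F box [ 3.22 -0.3  -0.36] yaw -0.10568742039511192
to go tool [40.4 -1.3 63. ]
avgF [ 4.12  0.3  -0.89] sd [0.69 0.42 0.38] norm 4.23
```

View pics/p9.png

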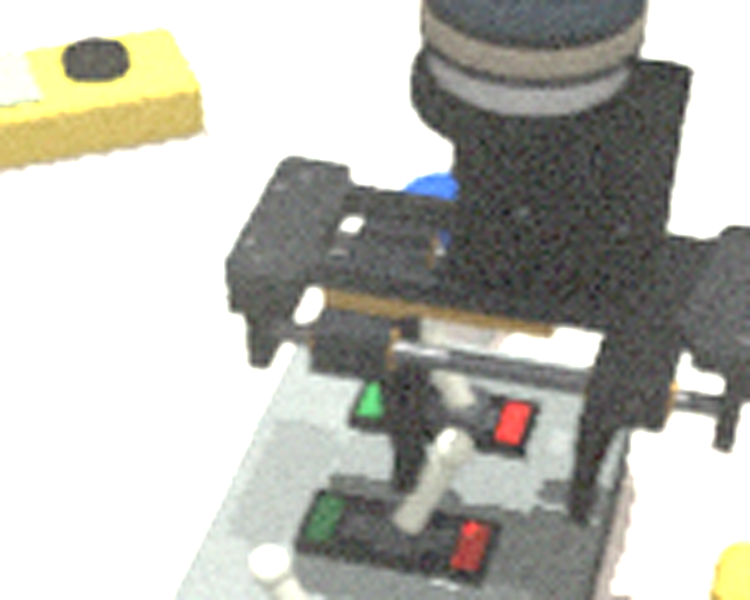

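Call:
move_arm(steps=[[[-0.03,0,0,0,0,0],[-0.03,0,0,0,0,0],[0,0,0,0,0,0],[0,0,0,0,0,0],[0,0,0,0,0,0],[0,0,0,0,0,0],[0,0,0,0,0,0],[0,0,0,0,0,0],[0,0,0,0,0,0],[0,0,0,0,0,0]]])

```text
time_s: 18.25
tool_pos: [538.5, -37.3, 63.1]
orientation: [3.142, -0.0, -0.106]
force: [4.2, -0.9, -0.8]
gripper_width: 59.6
```

```bash
python3 av.py 3
```

```text
t 18.25 boxrel [-38.95  -1.38  63.06] w 59.6 F box [ 4.23 -0.44 -0.75] yaw -0.10566133390641075
to go tool [41.  -1.4 63.1]
avgF [ 3.69 -0.17 -0.61] sd [0.44 0.26 0.13] norm 3.75
```

Call:
move_arm(steps=[[[-0.03,0,0,0,0,0],[-0.03,0,0,0,0,0],[0,0,0,0,0,0],[0,0,0,0,0,0],[0,0,0,0,0,0],[0,0,0,0,0,0],[0,0,0,0,0,0],[0,0,0,0,0,0],[0,0,0,0,0,0],[0,0,0,0,0,0]]])

```text
time_s: 19.4
tool_pos: [537.9, -37.2, 63.0]
orientation: [-3.142, 0.0, -0.106]
force: [3.5, -0.1, -0.8]
gripper_width: 60.1
```

```bash
python3 av.py 3
```

```text
t 19.4 boxrel [-39.61  -1.35  63.04] w 60.1 F box [ 3.46  0.26 -0.77] yaw -0.10566083980285668
to go tool [41.6 -1.3 63. ]
avgF [ 3.99  0.12 -1.03] sd [0.4  0.12 0.24] norm 4.12
```

Call:
move_arm(steps=[[[-0.02,0,0,0,0,0],[-0.02,0,0,0,0,0],[-0.02,0,0,0,0,0],[-0.02,0,0,0,0,0],[0,0,0,0,0,0],[0,0,0,0,0,0],[0,0,0,0,0,0],[0,0,0,0,0,0],[0,0,0,0,0,0],[0,0,0,0,0,0]]])

```text
time_s: 20.55
tool_pos: [537.1, -37.2, 63.1]
orientation: [3.142, -0.0, -0.106]
force: [4.7, -1.3, -1.3]
gripper_width: 59.8
```

```bash
python3 av.py 3;python3 z.py p10
```

```text
t 20.55 boxrel [-40.37  -1.38  63.07] w 59.8 F box [ 4.82 -0.82 -1.27] yaw -0.10569783358150153
to go tool [42.4 -1.4 63.1]
avgF [ 4.17 -0.11 -0.93] sd [0.47 0.62 0.49] norm 4.28
```

View pics/p10.png

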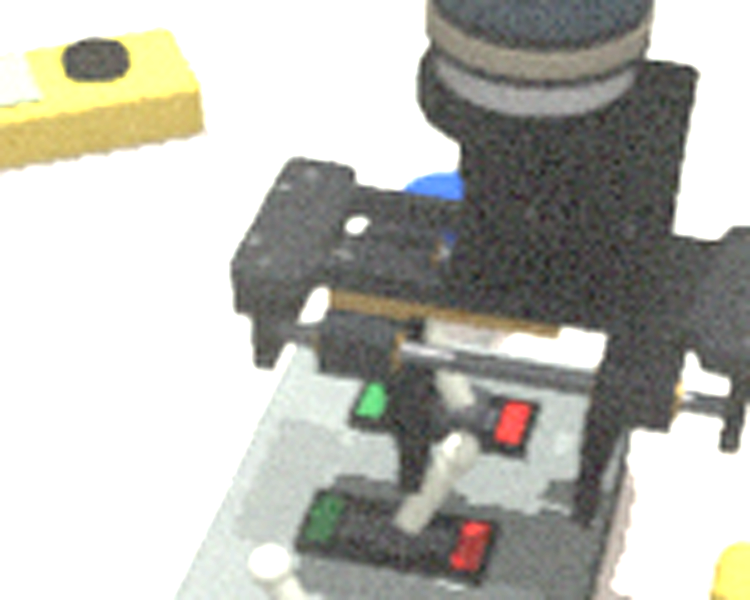

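Call:
move_arm(steps=[[[-0.02,0,0,0,0,0],[-0.02,0,0,0,0,0],[-0.02,0,0,0,0,0],[0,0,0,0,0,0],[0,0,0,0,0,0],[0,0,0,0,0,0],[0,0,0,0,0,0],[0,0,0,0,0,0],[0,0,0,0,0,0],[0,0,0,0,0,0]]])

```text
time_s: 21.75
tool_pos: [536.4, -37.0, 63.0]
orientation: [-3.142, 0.0, -0.106]
force: [3.5, -0.5, -1.7]
gripper_width: 60.3
```

```bash
python3 av.py 3
```

```text
t 21.75 boxrel [-41.03  -1.34  63.03] w 60.3 F box [ 3.53 -0.11 -1.66] yaw -0.10569868956163986
to go tool [43.  -1.3 63. ]
avgF [ 4.27  0.04 -1.17] sd [0.54 0.42 0.37] norm 4.43
```

Call:
move_arm(steps=[[[-0.02,0,0,0,0,0],[-0.02,0,0,0,0,0],[-0.02,0,0,0,0,0],[-0.02,0,0,0,0,0],[0,0,0,0,0,0],[0,0,0,0,0,0],[0,0,0,0,0,0],[0,0,0,0,0,0],[0,0,0,0,0,0],[0,0,0,0,0,0]]])

```text
time_s: 22.9
tool_pos: [536.2, -37.1, 63.2]
orientation: [3.141, -0.001, -0.106]
force: [4.6, -1.6, 0.4]
gripper_width: 59.9
```

```bash
python3 av.py 3
```

```text
t 22.9 boxrel [-41.27  -1.41  63.2 ] w 59.9 F box [ 4.74 -1.15  0.4 ] yaw -0.10571694303162849
to go tool [43.2 -1.4 63.3]
avgF [ 5.04 -0.41 -0.53] sd [0.21 0.66 0.8 ] norm 5.08
```

Call:
move_arm(steps=[[[-0.02,0,0,0,0,0],[-0.02,0,0,0,0,0],[-0.02,0,0,0,0,0],[-0.02,0,0,0,0,0],[0,0,0,0,0,0],[0,0,0,0,0,0],[0,0,0,0,0,0],[0,0,0,0,0,0],[0,0,0,0,0,0],[0,0,0,0,0,0]]])

```text
time_s: 24.05
tool_pos: [536.1, -37.2, 63.3]
orientation: [3.141, -0.002, -0.106]
force: [5.8, -0.3, -1.4]
gripper_width: 60.2
```

```bash
python3 av.py 3
```

```text
t 24.05 boxrel [-41.38  -1.5   63.26] w 60.2 F box [ 5.76  0.28 -1.37] yaw -0.10588825243903632
to go tool [43.2 -1.5 63.4]
avgF [ 5.68  0.57 -1.65] sd [0.23 0.24 0.36] norm 5.95
```

Call:
move_arm(steps=[[[-0.05,0,0,0,0,0],[-0.05,0,0,0,0,0],[-0.05,0,0,0,0,0],[-0.05,0,0,0,0,0],[-0.05,0,0,0,0,0],[-0.05,0,0,0,0,0],[0,0,0,0,0,0],[0,0,0,0,0,0],[0,0,0,0,0,0],[0,0,0,0,0,0]]])

```text
time_s: 25.2
tool_pos: [535.5, -37.3, 63.8]
orientation: [3.141, -0.007, -0.106]
force: [7.7, -0.7, -1.1]
gripper_width: 60.3
```

```bash
python3 av.py 3
```

```text
t 25.2 boxrel [-41.93  -1.74  63.82] w 60.3 F box [ 7.77  0.13 -1.06] yaw -0.10608697212311324
to go tool [43.5 -1.8 64.1]
avgF [ 8.35  0.07 -1.15] sd [0.58 0.17 0.44] norm 8.43
```

Call:
move_arm(steps=[[[-0.05,0,0,0,0,0],[-0.05,0,0,0,0,0],[-0.05,0,0,0,0,0],[-0.05,0,0,0,0,0],[-0.05,0,0,0,0,0],[-0.05,0,0,0,0,0],[-0.05,0,0,0,0,0],[-0.05,0,0,0,0,0],[0,0,0,0,0,0],[0,0,0,0,0,0]]])

```text
time_s: 26.35
tool_pos: [534.8, -37.7, 64.5]
orientation: [3.14, -0.014, -0.106]
force: [12.4, 0.2, -2.1]
gripper_width: 59.8
```

```bash
python3 av.py 3; python3 z.py p11
```

```text
t 26.35 boxrel [-42.63  -2.15  64.52] w 59.8 F box [12.26  1.55 -2.06] yaw -0.10647122507689288
to go tool [43.7 -2.2 65.1]
avgF [11.94  1.05 -2.51] sd [0.23 0.45 0.41] norm 12.24
```

View pics/p11.png

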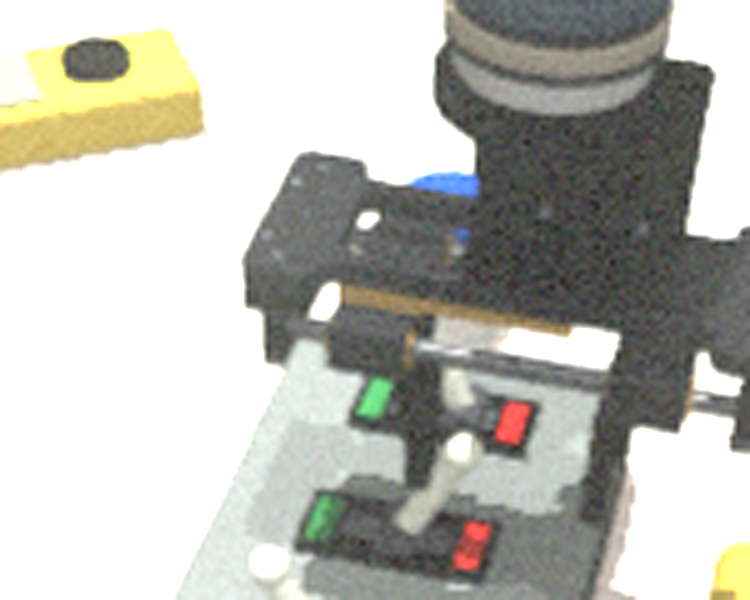

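Call:
move_arm(steps=[[[-0.05,0,0,0,0,0],[-0.05,0,0,0,0,0],[-0.05,0,0,0,0,0],[-0.05,0,0,0,0,0],[-0.05,0,0,0,0,0],[0,0,0,0,0,0],[0,0,0,0,0,0],[0,0,0,0,0,0],[0,0,0,0,0,0],[0,0,0,0,0,0]]])

```text
time_s: 27.55
tool_pos: [534.4, -37.9, 64.9]
orientation: [3.14, -0.018, -0.107]
force: [14.9, -0.3, -3.6]
gripper_width: 59.9
```

```bash
python3 av.py 5
```

```text
t 27.55 boxrel [-43.    -2.4   64.89] w 59.9 F box [14.83  1.26 -3.62] yaw -0.10680004212643279
to go tool [43.8 -2.5 65.7]
avgF [14.48  1.25 -3.02] sd [0.26 0.4  0.92] norm 14.84
```

Call:
move_arm(steps=[[[0.5,0,0,0,0,0],[0.5,0,0,0,0,0],[0.5,0,0,0,0,0],[0.5,0,0,0,0,0],[0.5,0,0,0,0,0],[0.5,0,0,0,0,0],[0.5,0,0,0,0,0],[0.5,0,0,0,0,0],[0.5,0,0,0,0,0],[0.5,0,0,0,0,0]]])

```text
time_s: 28.8
tool_pos: [575.5, -41.2, 63.0]
orientation: [-3.142, 0.0, -0.106]
force: [-2.3, 0.2, 1.9]
gripper_width: 60.1
```

```bash
python3 av.py 1; python3 z.py p12
```

```text
t 28.8 boxrel [-1.79 -1.35 63.03] w 60.1 F box [-2.34 -0.1   1.91] yaw -0.10570319013885054
to go tool [ 3.8 -1.3 63. ]
avgF [-2.34 -0.1   1.91] sd [0. 0. 0.] norm 3.02
```

View pics/p12.png

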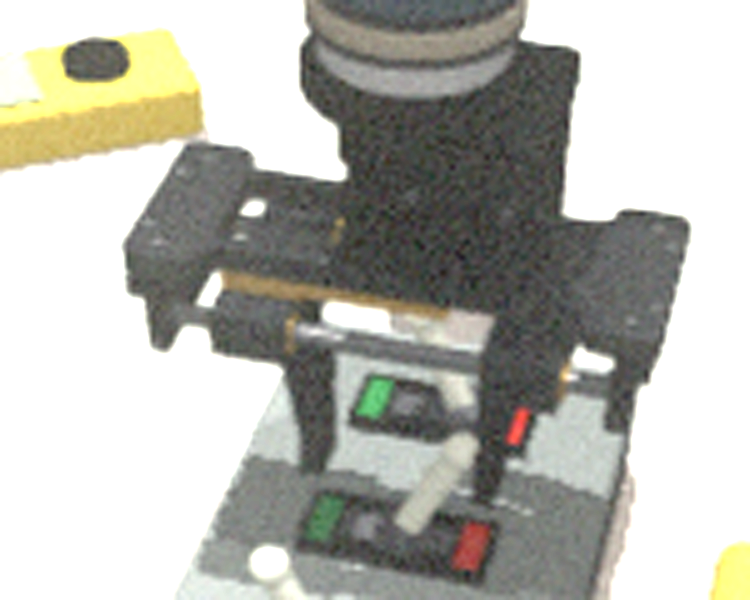

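Call:
move_arm(steps=[[[0.3,0,0,0,0,0],[0.3,0,0,0,0,0],[0.3,0,0,0,0,0],[0.3,0,0,0,0,0],[0.3,0,0,0,0,0],[0.3,0,0,0,0,0],[0.3,0,0,0,0,0],[0.3,0,0,0,0,0],[0.3,0,0,0,0,0],[0.3,0,0,0,0,0]]])

```text
time_s: 29.9
tool_pos: [604.6, -44.3, 63.0]
orientation: [-3.142, 0.001, -0.106]
force: [-3.8, 0.2, 2.6]
gripper_width: 60.0
```

```bash
python3 av.py 2; python3 z.py p13
```

```text
t 29.9 boxrel [27.52 -1.3  63.  ] w 60.0 F box [-3.77 -0.23  2.6 ] yaw -0.10554110435310293
to go tool [-25.4  -1.3  63. ]
avgF [-3.17 -0.08  2.35] sd [0.61 0.15 0.25] norm 3.94
```

View pics/p13.png

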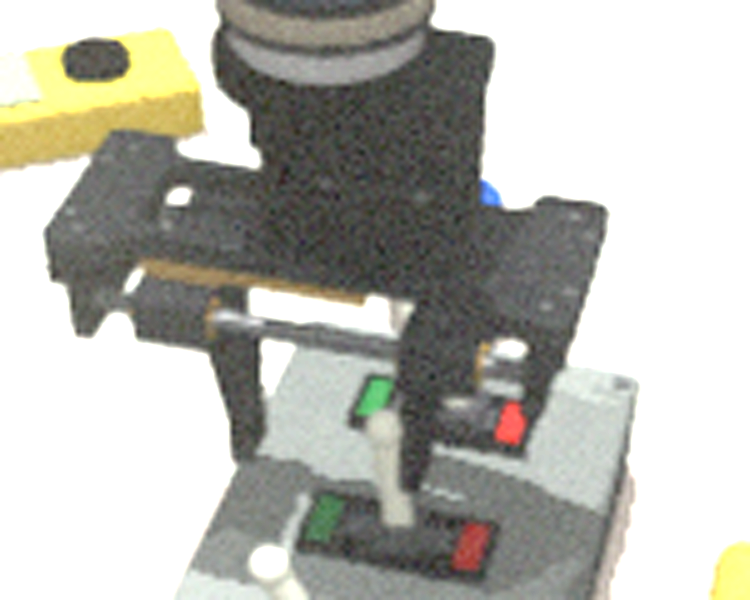

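Call:
move_arm(steps=[[[0.2,0,0,0,0,0],[0.2,0,0,0,0,0],[0.2,0,0,0,0,0],[0.2,0,0,0,0,0],[0.2,0,0,0,0,0],[0.1,0,0,0,0,0],[0.1,0,0,0,0,0],[0.1,0,0,0,0,0],[0,0,0,0,0,0],[0,0,0,0,0,0]]])

```text
time_s: 31.05
tool_pos: [615.9, -45.3, 62.4]
orientation: [-3.141, 0.004, -0.105]
force: [-4.9, -0.4, -0.6]
gripper_width: 60.2
```

```bash
python3 av.py 3; python3 z.py p14
```

```text
t 31.05 boxrel [38.85 -1.14 62.36] w 60.2 F box [-4.81 -0.93 -0.6 ] yaw -0.105379694906649
to go tool [-36.6  -1.2  62.5]
avgF [-5.3  -0.88 -0.26] sd [0.42 0.3  0.26] norm 5.38
```

View pics/p14.png

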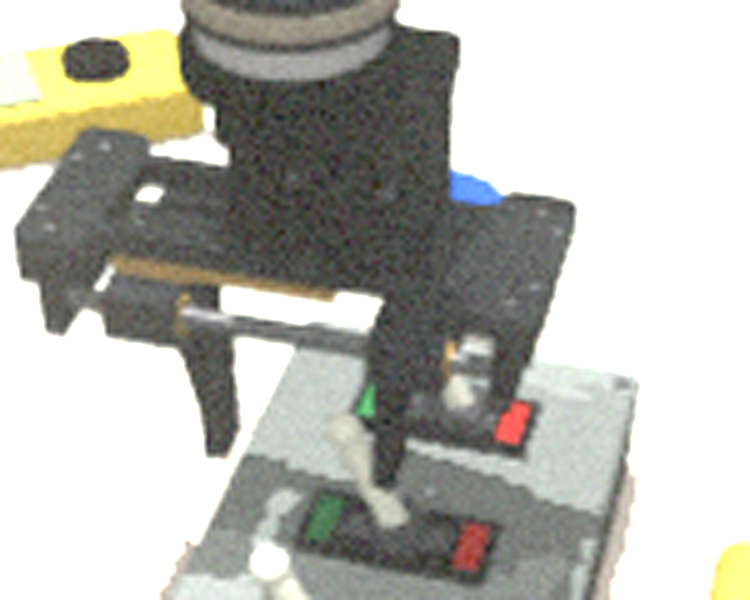

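Call:
move_arm(steps=[[[0.05,0,0,0,0,0],[0.05,0,0,0,0,0],[0.05,0,0,0,0,0],[0.05,0,0,0,0,0],[0.05,0,0,0,0,0],[0,0,0,0,0,0],[0,0,0,0,0,0],[0,0,0,0,0,0],[0,0,0,0,0,0],[0,0,0,0,0,0]]])

```text
time_s: 32.25
tool_pos: [616.1, -45.3, 62.0]
orientation: [-3.141, 0.009, -0.105]
force: [-8.8, -0.9, 0.6]
gripper_width: 60.2
```

```bash
python3 av.py 3; python3 z.py p15
```

```text
t 32.25 boxrel [39.1  -1.12 62.02] w 60.2 F box [-8.62 -1.82  0.62] yaw -0.10502784439532431
to go tool [-36.5  -1.1  62.4]
avgF [-8.59 -1.14  0.74] sd [0.58 0.58 0.09] norm 8.7
```

View pics/p15.png

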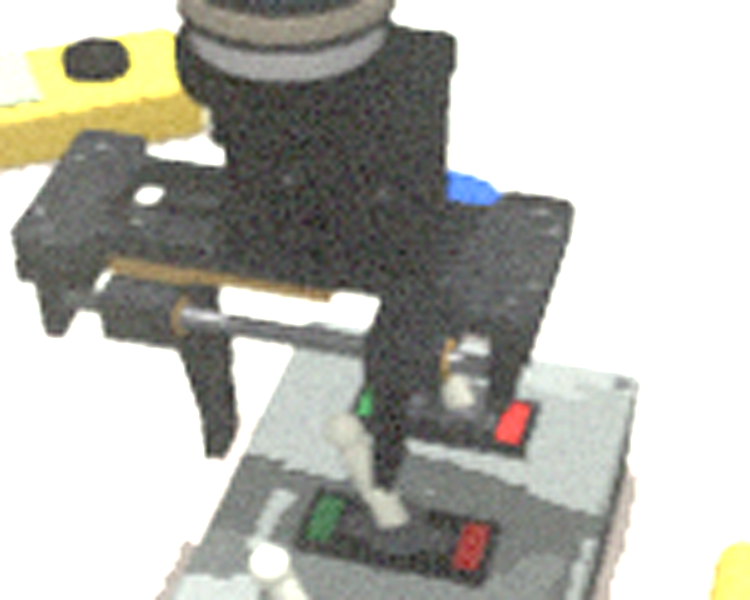

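Call:
move_arm(steps=[[[-0.2,0,0,0,0,0],[-0.2,0,0,0,0,0],[-0.2,0,0,0,0,0],[-0.2,0,0,0,0,0],[-0.2,0,0,0,0,0],[-0.2,0,0,0,0,0],[0,0,-0.5,0,0,0],[0,0,-1,0,0,0],[0,0,-1.5,0,0,0],[0,0,-1.5,0,0,0]]])

```text
time_s: 33.45
tool_pos: [609.0, -44.8, 109.3]
orientation: [3.142, -0.001, -0.106]
force: [-0.0, -0.4, -0.2]
gripper_width: 59.8
```

Call:
move_arm(steps=[[[0,0,-2,0,0,0],[0,0,-2,0,0,0],[0,0,-2,0,0,0],[0,0,-2,0,0,0],[0,0,-2,0,0,0],[0,0,-2,0,0,0],[0,0,-2,0,0,0],[0,0,0,0,0,0],[0,0,0,0,0,0],[0,0,0,0,0,0]]])

```text
time_s: 34.45
tool_pos: [607.6, -44.5, 247.0]
orientation: [-3.141, 0.002, -0.106]
force: [0.4, -0.6, -0.4]
gripper_width: 60.0
```

```bash
python3 av.py 1; python3 pic.py end
```

```text
t 34.45 boxrel [ 30.56  -1.2  247.  ] w 60.0 F box [ 0.48 -0.55 -0.36] yaw -0.10570349368372578
to go tool [-28.1  -1.2 247.1]
avgF [ 0.48 -0.55 -0.36] sd [0. 0. 0.] norm 0.81
```

View pics/ends.png

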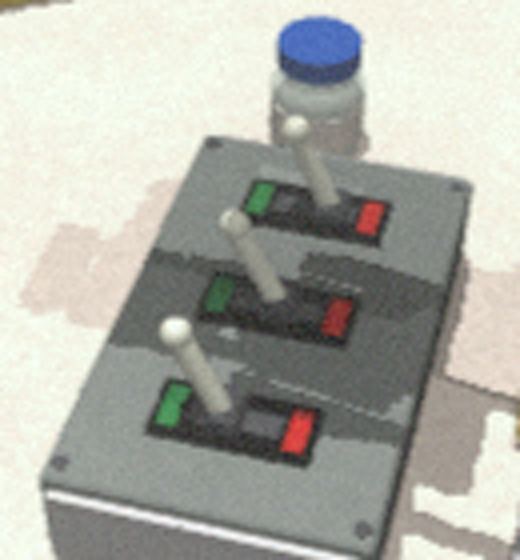

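```bash
python3 -c "
from station import env
print(env.close_job())"
```

```text
the job is handed in; nothing more can be done
None
```

I reset the tripped breaker (the middle one) and handed the job in at about 34.5 s of the 67 s allowed; no verdict came back. The fingers straddled the toggle and pressed it against the off stop at about 14.8 N (wrist force) for roughly 0.7 s. I then threw it to the on stop, peaking at about 8.7 N, and lifted clear.

**Last checks:**
- In the side picture all three toggles lean the same way, towards green.
- The other two breakers and the jar are where they were. The sensor and the screwdriver were outside that last picture, but the arm never went near them.
- The wrist force was back near zero (0.8 N), so the robot was touching nothing.

**What disagreed or could not be checked:**
- **Fingertip height:** the pictures and the first contact put the fingertips about 30 mm higher than the reported tool position. I set the height from the pictures and the force. The cause is unexplained.
- **First touch:** because of that offset, the first touch brushed the top of the toggle's ball with about 4 N and moved it a few millimetres towards off.
- **Latch:** nothing reports whether the latch caught. I judged it only by the force and how long it was held.

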